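# Set out a gas-line joint on the assembly board

### The job

Set out the parts of this pipe joint on the plywood board: lay the black seal flat on the flange around its raised centre and stand the brass adapter, hex end down, centred on top of the seal; lay the large hex nut flat midway between the flange and the valve; stand the steel pipe nipple upright at the board's free end beyond the flange, and the square-headed plug, head up, at the free end beyond the valve. Nipple, flange, nut, valve and plug must end up in one straight, evenly spaced row along the board's middle line, all let go and at rest. Leave the small nut and the tee where they lie.

Things in the scene. Friction and masses are not known exactly. Their poses are not given: they have to be found in the camera images.
- board: Fixed plywood board, 110 x 500 mm, 12 mm thick, carrying the flange and the valve. Origin: centre of its underside, on the work surface. Its y axis runs along its length (a thin dark middle line is drawn along it), x across it, z up. The row has five places on the middle line at y = -210, -105, 0, +105, +210 mm; flange and valve already stand at -105 and +105 (either way round) and the nut belongs at 0, the nipple and the plug at the two end places.
- flange: Fixed round brass floor flange on the board, 76 mm diameter, 14 mm thick, its top face flat but for a raised centre 22 mm in diameter and 5 mm high. Origin: centre of its underside, on the board's top; z up.
- valve: Fixed brass valve on the board: a 36 mm square body with a port at each end along the row (60 mm over the ports, 34 mm high) and a black bar handle on top, 46 mm long across the board, top at 53 mm above the board. Origin: centre of its underside, on the board's top; z up.
- seal: Loose black rubber sealing ring lying flat, 54 mm outside diameter, 32 mm hole, 12 mm thick. Origin: centre of its underside; z up along its axis. It ends on the flange, around the raised centre.
- adapter: Loose brass adapter standing upright: hexagon 48 mm across flats (55 mm over the corners) and 16 mm high at the bottom, round threaded neck 30 mm in diameter above it (32 mm over the threads), 50 mm high in all. Origin: centre of its underside; z up along the neck; the x axis is normal to one pair of flats, the others at 60 degree steps.
- nut: Loose LARGE brass hex nut lying flat, 46 mm across flats (53 mm over the corners), hole 30 mm, 24 mm high. Origin: centre of its underside; z up along the hole; the x axis is normal to one pair of flats, the others at 60 degree steps.
- nipple: Loose short steel pipe nipple standing upright, 34 mm outside diameter, 26 mm bore, 60 mm high, threaded at both ends. Origin: centre of its underside; z up along its axis.
- plug: Loose brass pipe plug standing head up: round body 44 mm in diameter (45 mm over the threads), 24 mm high, with a 20 mm square head 14 mm high on top (38 mm in all). Origin: centre of its underside; z up.
- small_nut: Loose SMALL brass hex nut, 30 mm across flats, 16 mm high; not part of the job, leave it alone. Origin: centre of its underside; z up.
- tee: Loose brass pipe tee lying flat, 56 mm along its y axis, a side branch to 30 mm along -x, 28 mm high; not part of the job, leave it alone. Origin: under the crossing of its pipes, on the work surface; z up.
There are look-alikes about, which are no part of the job. Of the things shaped like the nipple, the steel one is meant. Leave any blue look-alike of the plug alone.

How it is judged:
At the end, for the whole second after the job is handed in: Seal flat on flange (8 mm off centre at most), adapter upright on it (10 mm), nut flat midway between flange and valve (15 mm), nipple beyond flange and plug beyond valve, 195-225 mm from the board centre and within 15 mm of its middle line; heights 3 mm, upright 0.1 rad, all at rest (horizontal distance between seal and flange below 0.008 m and z of seal in the frame of flange between 0.011 and 0.017 m and horizontal distance between adapter and flange below 0.01 m and z of adapter in the frame of flange between 0.023 and 0.029 m and horizontal distance between nut and board below 0.015 m and horizontal distance between nipple and flange below 0.125 m and horizontal distance between nipple and board between 0.195 and 0.225 m and x of nipple in the frame of board between -0.015 and 0.015 m and horizontal distance between plug and valve below 0.125 m and horizontal distance between plug and board between 0.195 and 0.225 m and x of plug in the frame of board between -0.015 and 0.015 m and z of nut in the frame of board between 0.009 and 0.015 m and z of nipple in the frame of board between 0.009 and 0.015 m and z of plug in the frame of board between 0.009 and 0.015 m and angle between each of seal, adapter, nut, nipple, plug's own z axis and vertical below 0.1 rad and linear speed of each of seal, adapter, nut, nipple, plug below 0.02 m/s and angular speed of each of seal, adapter, nut, nipple, plug below 0.2 rad/s); the robot touches nothing.
It fails at once if the small nut or the tee is moved more than 25 mm (distance of any of small_nut, tee from where it was at the start of the episode above 0.025 m).
It also fails if it takes over 109 s, if anything falls off the work surface, if the arm or the gripper's body presses on something with over 40 N, if the wrist force passes 120 N, or if a joint passes its speed limit or range.

### The arm

A 6-joint arm with a two-finger parallel gripper is mounted at the origin on the work surface. World frame = base frame: x ahead of the robot, y to its left, z up, the work surface at z = 0. Lengths are in m, angles in rad, forces in N, time in s.
With the tool pointing down it reaches from about 0.25 to 0.725 m from the base axis. Payload 9.7 kg.
Tool frame: the origin (TCP) lies on the centre line of the jaws, within the pads' length; the fingertips stand arm.tcp_to_tips ahead of it and the grasp point (between the pads) lies 2 mm behind it (arm.tcp_to_tips is the distance from the TCP to the fingertips, in m); z points along the fingers, x is the direction in which the jaws open and shut, and the axes are right-handed (so a half turn about z gives the same grasp; the last joint's range is limited). The gripper opens to 85 mm and grips with 20 to 120 N. Pads are 22 mm wide; open, the fingers measure 114 mm over their backs; the gripper's body (76 mm by 85 mm) begins 54 mm behind the grasp point. The pads swing forward as they close: fully open they stand 13 mm farther back than shut.
Start: joints at [1.111, 0.087, 0.176, 1.66, 0, 1.571], TCP at [0.244, 0.493, 0.248] pointing down, gripper open.
Joint ranges: [-3.13, 3.13], [-0.85, 1.81], [-1.15, 1.24], [-2.2, 2.28], [-1.44, 1.52], [-3.14, 3.14]. Speed limits (rad/s): [2.22, 2.22, 2.57, 3.14, 3.14, 3.14].

### API

Orientations are given as a rotation vector (axis times angle).
In Python, from plant import arm, imaging, masks_of, spot_point gives the robot as it stands.
- The arm moves only by the shell command python3 -m inch 'ROWS'. ROWS is JSON, a list that holds one entry, the list of rows, each a list of 5 numbers: the shift along the tool's x, y, z in mm, then the turn about the tool's z in rad, then the finger opening in mm, from 0 to 85.4. In form: [[[x, y, z, turn, claw], ...]]. A call has 1 to 20 rows; each row shifts and turns the commanded pose from where the row before left it, along the tool's axes as they then stand; what a row does not reach is not made up. A row lasts 1/8 s, in which the tool goes at most 62.5 mm and 10.7 degrees, less where a joint would pass 70% of its speed; a pose out of reach is approached as far as the arm can. A call is refused whole if a number of a shift passes 62.5 or a number of a turn 0.188, either way. A call with a gripper value outside its range is refused whole. The fingers move at their own pace and stop on an object; the grip force is fixed at half the most. Time passes only in rows, so rows that do not move let the fingers close. It gives the time, the measured TCP pose, the force and the opening at its end, in the units of the state.
- arm.sense(): the state, without advancing time (a new reading comes with each control period).
- imaging.read_camera(name): name is "scene" or "top"; returns a dict with "img" (480x640x3 uint8, red, green, blue), "depth" (480x640 float32, m along the optical axis (not along the pixel's ray), 0 where there is no reading), "fovy" (degrees; the focal length in pixels is half the picture's height over the tangent of half this angle, whatever the lens; pixels are square), "cx", "cy" (the principal point, pixels), "rvec" (rotation vector, rad) and "tvec" (3), from world to camera coordinates, as OpenCV has them. Camera axes: x right, y down, z forward; pixel columns grow to the right and rows downward; lengths in m; the calibration is good to about 2 mm. A picture is of the moment at which its call begins.
- arm.job_done(): hands the job in, once; it reports no verdict.
Trained networks look in a picture, given as the dict that the camera call returned (one of the last four; its "shot" number tells which), for a name from the list of things; names that differ only in an ending like _2 or _b are one class to them, and where a whole thing is asked for, a point or a joint stands for the part that bears it (a point fixed in the world has none). Each returns a list of dicts, best first, with "conf" (0 to 1); they miss things now and then, are a little off and sometimes report something else, mostly with a low value. They report only what shows in the picture. A call takes as long as a camera call. They do not tell look-alikes from the thing itself.
- masks_of(picture, thing): "pixels" (480x640 bool, what is visible of it).
- spot_point(picture, thing): "centre" ([x, y, z] in m, in world coordinates, good to about 4 mm: a listed point, or the origin of a listed thing).
The state is a dict: "t": time; "joint_positions": joint angles; "qd": joint speeds; "tau": joint torques, N m; "position": TCP position; "ee_rot": TCP orientation; "force": force on the tool from outside, world axes, zero at the start; "wrist_torque": the same for the moment, N m; "width": opening from 0.0 (shut) to 1.0 (fully open).
Only numpy, scipy, OpenCV 4.12 (cv2) and the standard library are available. Lean on these libraries where they do the work, as an engineer would, in place of code of your own. Each camera call takes 0.05 s, during which the arm holds its last target.

## Working session

There is one attempt and no reset: what is moved stays moved. The work goes in short steps, Python scripts to look and compute and a shell command to move; the robot and the scene stay as the last step left them, time stands still between calls to the robot, and variables do not carry over. Pictures are saved under pics/ and viewed, and the job is handed in when it is done.

```bash
ls; mkdir -p pics; cat > h.py <<'E'
import numpy as np, cv2
from plant import arm, imaging, masks_of, spot_point
def save(img,name): cv2.imwrite('pics/'+name,cv2.cvtColor(np.ascontiguousarray(img),cv2.COLOR_RGB2BGR))
def cam(p):
    f=240/np.tan(np.radians(p['fovy'])/2); R,_=cv2.Rodrigues(np.array(p['rvec'],float)); return f,R,np.array(p['tvec'],float).ravel()
def cloud(p):
    f,R,t=cam(p); d=p['depth']; v,u=np.mgrid[:480,:640]
    c=np.stack([(u-p['cx'])/f*d,(v-p['cy'])/f*d,d],-1)
    w=(c-t)@R; w[d<=0]=np.nan; return w
def proj(p,w):
    f,R,t=cam(p); c=R@np.array(w)+t; return [round(f*c[0]/c[2]+p['cx'],1),round(f*c[1]/c[2]+p['cy'],1)]
E
python3 - <<'E'
from h import *
s=arm.sense(); print(s['t'],s['position'],s['ee_rot'],s['width'],arm.tcp_to_tips)
for n in('scene','top'):
    p=imaging.read_camera(n); save(p['img'],n+'0.png'); print(n,p['fovy'],p['tvec'],p['rvec'],p['depth'].min(),p['depth'].max())
    for th in 'board flange valve seal adapter nut nipple plug small_nut tee'.split():
        for r in spot_point(p,th): print(th,round(r['conf'],2),np.round(r['centre'],3),proj(p,r['centre']))
print(arm.sense()['t'])
E
```

```text
pics
0.0 [0.24398581 0.49268683 0.24757554] [ 2.66859036e+00  1.65637382e+00 -1.78909064e-03] 1.0014093803613424 0.017
scene 53.57207584600205 [-0.35349535 -0.36052164  1.22577807] [ 2.35387154  1.17688768 -0.33478675] 0.0 2.7005615
board 0.83 [ 0.471 -0.046 -0.   ] [np.float64(271.1), np.float64(232.8)]
board 0.36 [ 0.622 -0.01   0.   ] [np.float64(327.2), np.float64(274.2)]
flange 0.8 [0.466 0.055 0.011] [np.float64(307.9), np.float64(204.9)]
valve 0.67 [ 0.491 -0.15   0.011] [np.float64(233.5), np.float64(262.3)]
seal 0.82 [ 0.629 -0.253 -0.001] [np.float64(225.3), np.float64(346.7)]
adapter 0.65 [ 0.65  -0.134  0.   ] [np.float64(284.9), np.float64(319.0)]
nut 0.81 [ 0.647  0.266 -0.004] [np.float64(434.8), np.float64(215.5)]
nipple 0.78 [ 0.497  0.317 -0.003] [np.float64(405.8), np.float64(162.6)]
nipple 0.77 [0.46  0.381 0.001] [np.float64(415.7), np.float64(139.8)]
nipple 0.7 [ 0.42   0.302 -0.002] [np.float64(379.9), np.float64(145.4)]
plug 0.65 [ 0.697  0.056 -0.002] [np.float64(376.2), np.float64(283.3)]
plug 0.58 [ 0.625 -0.014  0.002] [np.float64(326.9), np.float64(275.7)
[... 713 characters left out ...]
.305 -0.   ] [np.float64(194.0), np.float64(306.2)]
nipple 0.63 [0.456 0.378 0.002] [np.float64(165.1), np.float64(291.1)]
nipple 0.47 [0.493 0.314 0.001] [np.float64(190.8), np.float64(276.5)]
nipple 0.27 [ 0.622 -0.009  0.002] [np.float64(319.6), np.float64(226.2)]
plug 0.78 [0.698 0.057 0.001] [np.float64(293.9), np.float64(196.5)]
plug 0.65 [ 0.624 -0.011  0.   ] [np.float64(320.7), np.float64(225.5)]
plug 0.44 [ 0.624 -0.25  -0.003] [np.float64(414.3), np.float64(226.4)]
plug 0.29 [ 0.491 -0.149  0.011] [np.float64(375.2), np.float64(278.5)]
small_nut 0.7 [ 0.46  -0.389  0.002] [np.float64(469.8), np.float64(291.2)]
tee 0.69 [0.66  0.15  0.001] [np.float64(257.1), np.float64(210.8)]
1.1
```

View pics/scene0.png

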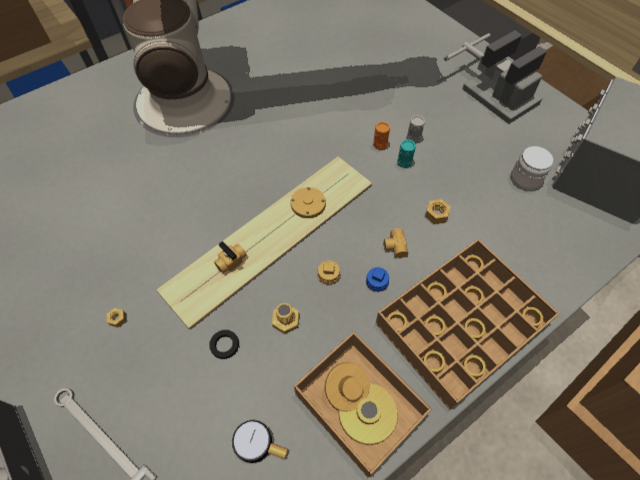

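View pics/top0.png

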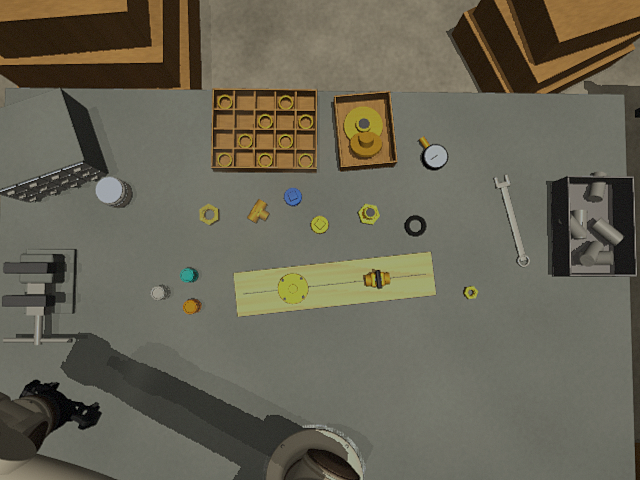

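```bash
python3 - <<'E'
from h import *
P={}
for n in('scene','top'):
    p=imaging.read_camera(n); W=cloud(p); np.save(n+'_W.npy',W)
    tbl=W[np.abs(W[...,2])<0.006]; print(n,'table z med',np.median(tbl[:,2]))
    q={'nipple':(.458,.38,.06),'plug':(.624,-.012,.038),'adapter':(.652,-.133,.05),'adapterhex':(.652,-.133,.016),'nut':(.649,.268,.024),'seal':(.627,-.253,.012),'flange':(.466,.055,.026),'flangetop':(.466,.055,.031),'valve':(.489,-.15,.065)}
    for k,(x,y,h) in q.items():
        r=np.hypot(W[...,0]-x,W[...,1]-y)
        m=(r<0.045)&(np.abs(W[...,2]-h)<0.004)
        pts=W[m]
        if len(pts)<5: print(k,len(pts)); continue
        (cx,cy),rad=cv2.minEnclosingCircle((pts[:,:2]*1000).astype(np.float32))
        bb=(pts[:,:2].max(0)+pts[:,:2].min(0))/2
        print(k,len(pts),'mean',np.round(pts.mean(0),4),'circ',round(cx),round(cy),round(rad,1),'bb',np.round(bb,4))
    m=(np.abs(W[...,2]-.012)<.004)&(np.hypot(W[...,0]-.478,W[...,1]+.047)<.29)&(W[...,0]<.57)&(W[...,0]>.38)&(W[...,1]>-.34)&(W[...,1]<.25)
    rect=cv2.minAreaRect((W[m][:,:2]*1000).astype(np.float32)); print('board rect',rect)
    if n=='scene': c=[p['img'][110:180,360:440],p['img'][250:320,310:390]]; 
    else: c=[p['img'][260:330,140:220],p['img'][180:250,270:350]]
    P[n]=np.hstack([cv2.resize(a,(400,300),interpolation=cv2.INTER_CUBIC) for a in c])
save(np.vstack([P['scene'],P['top']]),'cand.png')
E
```

```text
scene table z med 0.001388274897962695
nipple 138 mean [0.4528 0.3784 0.0598] circ 453 380 18.4 bb [0.4524 0.3799]
plug 97 mean [ 0.6259 -0.011   0.0388] circ 625 -11 13.3 bb [ 0.6249 -0.011 ]
adapter 212 mean [ 0.6539 -0.1345  0.0509] circ 653 -134 16.2 bb [ 0.6538 -0.1343]
adapterhex 280 mean [ 0.6606 -0.1378  0.0169] circ 652 -134 27.2 bb [ 0.6525 -0.1342]
nut 260 mean [0.6486 0.2662 0.0247] circ 648 266 26.9 bb [0.6476 0.267 ]
seal 438 mean [ 0.626  -0.253   0.0126] circ 625 -252 27.3 bb [ 0.6257 -0.2527]
flange 711 mean [0.4672 0.0538 0.0271] circ 465 55 38.8 bb [0.4658 0.0545]
flangetop 497 mean [0.4662 0.0541 0.0288] circ 466 55 38.3 bb [0.4662 0.0546]
valve 128 mean [ 0.4903 -0.1535  0.0656] circ 490 -154 22.5 bb [ 0.4901 -0.1534]
board rect ((476.9773864746094, -48.60505676269531), (112.92807006835938, 500.1327209472656), 6.4905853271484375)
top table z med -3.108946784068936e-05
nipple 109 mean [0.4527 0.3814 0.0593] circ 453 382 17.2 bb [0.4537 0.3816]
plug 54 mean [ 0.6246 -0.0074  0.0379] circ 624 -9 12.3 bb [ 0.6244 -0.0077]
adapter 98 mean [ 0.6525 -0.1317  0.0501] circ 653 -132 15.6 bb [ 0.6523 -0.1317]
adapterhex 140 mean [ 0.6509 -0.1312  0.0161] circ 653 -132 27.2 bb [ 0.6526 -0.1314]
nut 164 mean [0.6484 0.2678 0.024 ] circ 649 268 25.7 bb [0.6496 0.2678]
seal 197 mean [ 0.6234 -0.2494  0.0115] circ 630 -251 40.1 bb [ 0.6264 -0.2443]
flange 574 mean [0.4651 0.0577 0.0261] circ 465 58 37.7 bb [0.4647 0.058 ]
flangetop 282 mean [0.4639 0.0582 0.0293] circ 464 58 37.2 bb [0.4647 0.0578]
valve 70 mean [ 0.4905 -0.1503  0.0649] circ 489 -150 22.4 bb [ 0.4892 -0.1505]
board rect ((474.6965026855469, -41.94757080078125), (567.9141845703125, 181.03738403320312), 89.52691650390625)
```

View pics/cand.png

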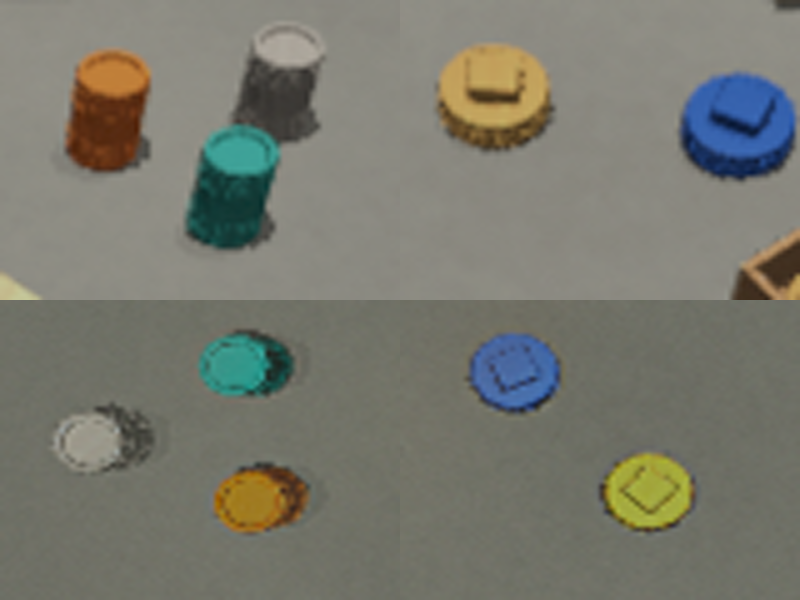

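Nipple-shaped candidates (scene view): orange (382,135), teal (406,153) and grey (416,127). The grey one is bare metal, so it is the steel nipple. Plug-shaped: brass (328,271) and blue (377,279). The brass one is meant. The enlarged crop confirms both.

```bash
cat >> h.py <<'E'
def yaw(rv):
    R,_=cv2.Rodrigues(np.array(rv,float)); return np.degrees(np.arctan2(R[1,0],R[0,0])),R
def go(x,y,z,th=None):
    s=arm.sense(); a,R=yaw(s['ee_rot']); d=R.T@(np.array([x,y,z])-s['position'])*1000
    tilt=np.degrees(np.arccos(-R[2,2]))
    print('t',round(s['t'],2),'pos',np.round(s['position'],4),'yaw',round(a,2),'tilt',round(tilt,2),'w',round(s['width']*85.4,1),'F',np.round(s['force'],1))
    print('shift now (tool mm)',np.round(d,1))
    if th is not None:
        t=np.radians(((a-th)+90)%180-90); print('turn',round(t,3))
        b=np.radians(a)-t; Rx=np.array([[np.cos(b),np.sin(b),0],[np.sin(b),-np.cos(b),0],[0,0,-1]])
        print('shift after turn',np.round(Rx.T@(np.array([x,y,z])-s['position'])*1000,1))
E
python3 - <<'E'
from h import *
for n in('scene','top'):
    W=np.load(n+'_W.npy')
    for k,x,y,h in(('nut',.6485,.267,.024),('adapterhex',.653,-.133,.016)):
        m=(np.hypot(W[...,0]-x,W[...,1]-y)<.035)&(np.abs(W[...,2]-h)<.004)
        q=W[m][:,:2]*1000
        r=[]
        for a in range(0,60,2):
            w=0
            for b in(0,60,120):
                c=np.radians(a+b); pr=q@[np.cos(c),np.sin(c)]; w+=np.percentile(pr,99)-np.percentile(pr,1)
            r.append(w/3)
        print(n,k,'flat normal angle',2*int(np.argmin(r)),'w',round(min(r),1),round(max(r),1),np.round(r[::3],1))
go(.453,.381,.15,6.6)
E
```

```text
scene nut flat normal angle 30 w 46.2 49.0 [48.8 49.  48.6 48.  46.9 46.2 46.6 47.6 48.2 48.6]
scene adapterhex flat normal angle 52 w 46.9 49.0 [47.9 48.6 48.9 48.9 48.6 48.1 48.  47.8 47.3 47.1]
top nut flat normal angle 38 w 45.0 46.5 [46.3 46.5 46.4 46.1 45.5 45.2 45.1 45.3 45.8 46.2]
top adapterhex flat normal angle 50 w 47.4 50.9 [48.8 49.8 50.5 50.9 50.8 50.2 49.6 48.6 47.5 47.9]
t 1.2 pos [0.2441 0.4929 0.2483] yaw 63.65 tilt 0.0 w 85.7 F [-1.2 -0.1 -0.4]
shift now (tool mm) [ -7.5 236.9  98.3]
turn 0.996
shift after turn [194.7 135.1  98.3]
```

```bash
python3 -m inch '[[[0,0,0,0.166,85],[0,0,0,0.166,85],[0,0,0,0.166,85],[0,0,0,0.166,85],[0,0,0,0.166,85],[0,0,0,0.166,85],[39,27,19.7,0,85],[39,27,19.7,0,85],[39,27,19.7,0,85],[39,27,19.7,0,85],[38.7,27,19.5,0,85],[0,0,0,0,85]]]'; python3 - <<'E'
from h import *
go(.453,.381,.042,6.6)
E
```

```text
t: 2.7
position: [0.4546, 0.3789, 0.1478]
ee_rot: [3.135, 0.175, -0.003]
force: [-0.3, -0.3, 0.0]
width: 0.993
t 2.7 pos [0.4546 0.3789 0.1478] yaw 6.38 tilt 0.17 w 84.8 F [-0.3 -0.3  0. ]
shift now (tool mm) [ -1.2  -2.5 105.8]
turn -0.004
shift after turn [ -1.4  -2.3 105.8]
```

```bash
python3 -m inch '[[[-1.2,-2.4,30,0,85],[0,0,30,0,85],[0,0,30,0,85],[0,0,15.5,0,85],[0,0,0,0,85],[0,0,0,0,20],[0,0,0,0,20],[0,0,0,0,20],[0,0,0,0,20],[0,0,0,0,20],[0,0,0,0,20],[0,0,0,0,20]]]'; python3 - <<'E'
from h import *
go(.4534,.1611,.15,6.6)
p=imaging.read_camera('scene'); save(cv2.resize(p['img'][60:240,280:520],(800,600)),'g1.png')
E
```

```text
t: 4.2
position: [0.4519, 0.3837, 0.0456]
ee_rot: [-3.135, -0.18, -0.002]
force: [-1.9, -1.1, 5.6]
width: 0.377
t 4.2 pos [0.4519 0.3837 0.0456] yaw 6.59 tilt 0.09 w 32.2 F [-1.9 -1.1  5.6]
shift now (tool mm) [ -23.9  221.2 -104.6]
turn -0.0
shift after turn [ -24.   221.3 -104.4]
```

View pics/g1.png

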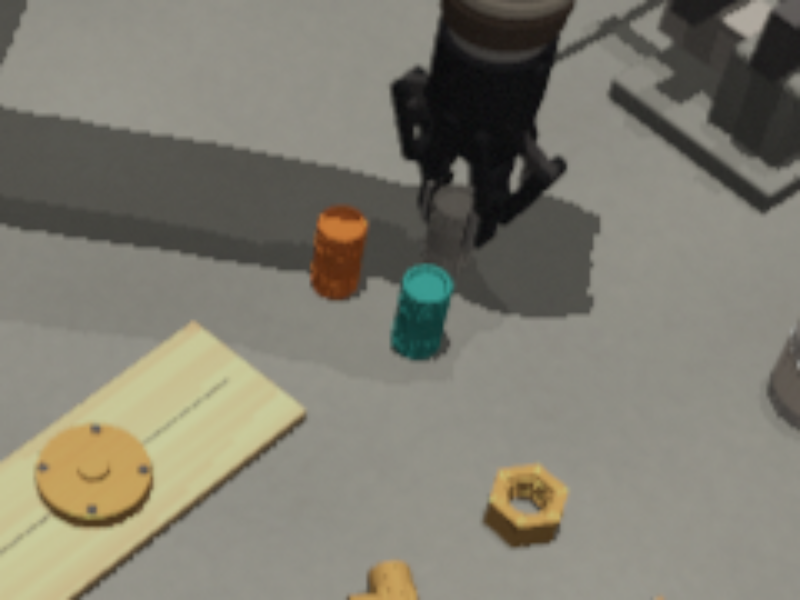

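```bash
python3 -m inch '[[[0,0,-20,0,20],[0,0,-30,0,20],[0,0,-30,0,20],[0,0,-20,0,20],[-5,43.7,0,0,20],[-5,43.7,0,0,20],[-5,43.7,0,0,20],[-5,43.7,0,0,20],[-4.9,43.7,0,0,20],[0,0,0,0,20],[0,0,0,0,20]]]'; python3 - <<'E'
from h import *
go(.4534,.1611,.15,6.6)
p=imaging.read_camera('scene'); save(cv2.resize(p['img'][60:240,240:480],(800,600)),'g2.png')
p=imaging.read_camera('top'); save(cv2.resize(p['img'][180:360,140:380],(800,600)),'g3.png')
go(.4534,.1611,.15,6.6)
E
```

```text
t: 5.62
position: [0.4519, 0.1636, 0.1445]
ee_rot: [-3.136, -0.179, -0.0]
force: [0.5, 0.5, -2.0]
width: 0.378
t 5.62 pos [0.4519 0.1636 0.1445] yaw 6.55 tilt 0.02 w 32.3 F [ 0.5  0.5 -2. ]
shift now (tool mm) [ 1.2  2.6 -5.5]
turn -0.001
shift after turn [ 1.2  2.6 -5.5]
t 5.72 pos [0.4518 0.1642 0.1444] yaw 6.64 tilt 0.01 w 32.2 F [ 0.4 -0.2 -1.8]
shift now (tool mm) [ 1.2  3.3 -5.6]
turn 0.001
shift after turn [ 1.2  3.3 -5.6]
```

View pics/g2.png

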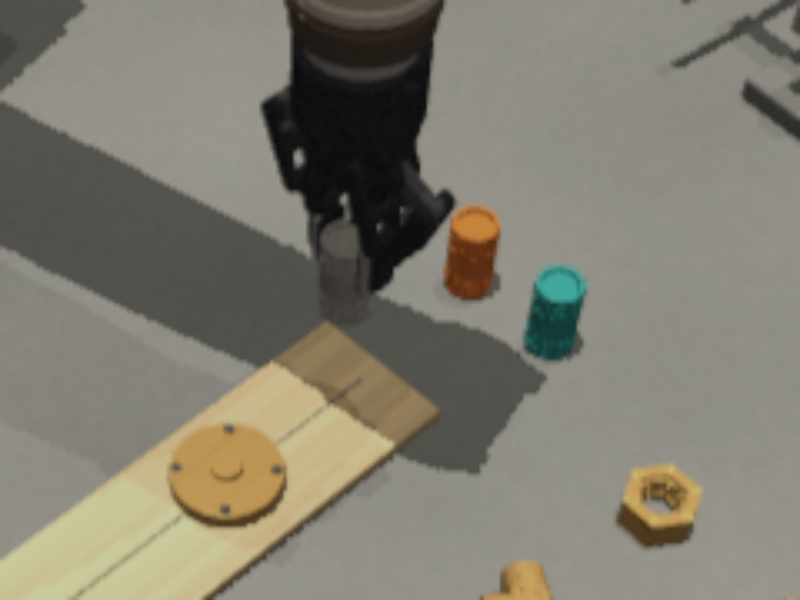

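View pics/g3.png

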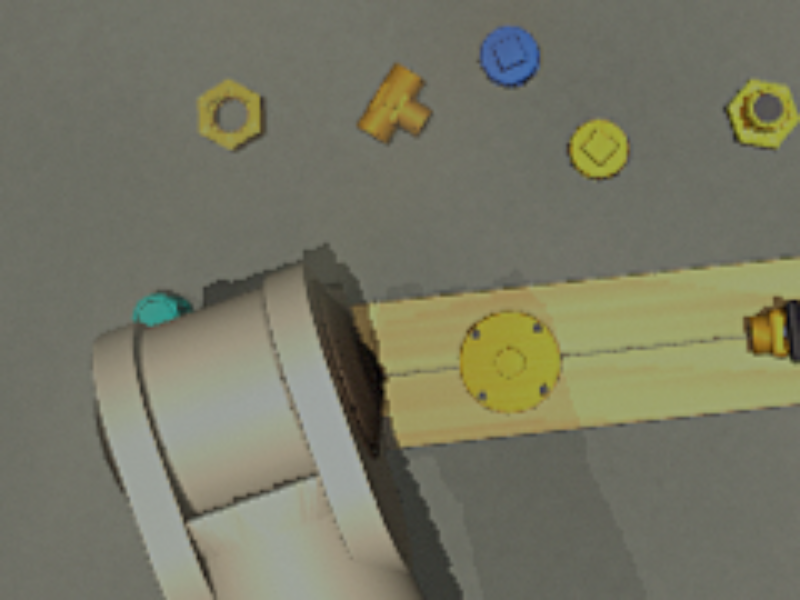

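```bash
python3 -m inch '[[[0,0,30,0,20],[0,0,30,0,20],[0,0,17,0,20],[0,0,8,0,20],[0,0,2,0,20],[0,0,0,0,20],[0,0,0,0,20]]]'; python3 -m inch '[[[0,0,0,0,40],[0,0,0,0,60],[0,0,0,0,85],[0,0,0,0,85],[0,0,0,0,85],[0,0,-30,0,85],[0,0,-40,0,85],[0,0,-40,0,85],[0,0,0,0,85]]]'; python3 - <<'E'
from h import *
go(.6485,.267,.15,33)
p=imaging.read_camera('scene'); save(cv2.resize(p['img'][60:240,240:480],(800,600)),'g4.png')
W=cloud(p); m=(np.hypot(W[...,0]-.4534,W[...,1]-.161)<.04)&(np.abs(W[...,2]-.072)<.004);q=W[m]
print(len(q),cv2.minEnclosingCircle((q[:,:2]*1000).astype(np.float32)))
E
```

```text
t: 6.6
position: [0.4523, 0.1636, 0.0583]
ee_rot: [-3.136, -0.18, -0.002]
force: [0.6, 1.0, -1.4]
width: 0.381
t: 7.72
position: [0.4532, 0.1639, 0.1707]
ee_rot: [-3.135, -0.18, -0.008]
force: [-0.3, -0.1, -0.0]
width: 0.995
t 7.72 pos [0.4532 0.1639 0.1707] yaw 6.59 tilt 0.3 w 85.0 F [-0.3 -0.1 -0. ]
shift now (tool mm) [205.8 -80.   21.8]
turn -0.461
shift after turn [220.   19.9  20.7]
163 ((452.8354187011719, 159.13401794433594), 17.365886688232422)
```

View pics/g4.png

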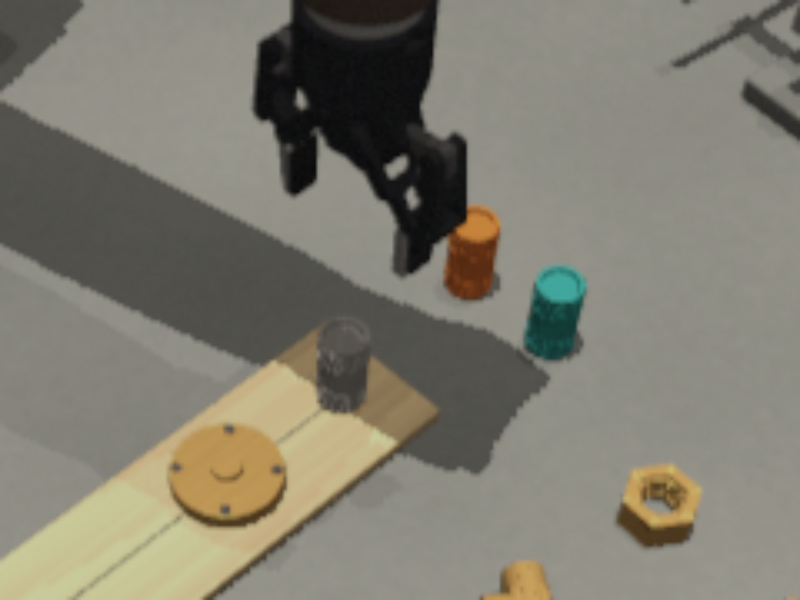

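```bash
python3 -m inch '[[[0,0,0,-0.154,85],[0,0,0,-0.154,85],[0,0,0,-0.153,85],[44,4,4,0,85],[44,4,4,0,85],[44,4,4,0,85],[44,4,4,0,85],[44,4,4,0,85],[0,0,0,0,85],[0,0,0,0,85]]]'; python3 - <<'E'
from h import *
go(.6485,.267,.024,33)
E
```

```text
t: 9.02
position: [0.6465, 0.2662, 0.146]
ee_rot: [3.012, 0.892, -0.004]
force: [-0.5, 0.4, 0.8]
width: 0.998
t 9.03 pos [0.6465 0.2662 0.146 ] yaw 33.0 tilt 0.15 w 85.2 F [-0.5  0.4  0.8]
shift now (tool mm) [  2.4   0.4 122. ]
turn 0.0
shift after turn [  2.1   0.4 122. ]
```

```bash
python3 -m inch '[[[2.2,0.5,35,0,85],[0,0,35,0,85],[0,0,35,0,85],[0,0,16,0,85],[0,0,0,0,85],[0,0,0,0,60],[0,0,0,0,30],[0,0,0,0,30],[0,0,0,0,30],[0,0,0,0,30],[0,0,0,0,30],[0,0,0,0,30]]]'; python3 - <<'E'
from h import *
go(.4775,-.0475,.15,6.6)
p=imaging.read_camera('scene'); save(cv2.resize(p['img'][130:280,340:540],(800,600)),'g5.png')
E
```

```text
t: 10.52
position: [0.6502, 0.2676, 0.0284]
ee_rot: [-3.012, -0.892, -0.004]
force: [-0.9, 0.5, 7.5]
width: 0.517
t 10.53 pos [0.6502 0.2676 0.0284] yaw 33.0 tilt 0.15 w 44.2 F [-0.9  0.5  7.5]
shift now (tool mm) [-316.1  170.3 -122.3]
turn 0.461
shift after turn [-207.8  293.2 -121.6]
```

View pics/g5.png

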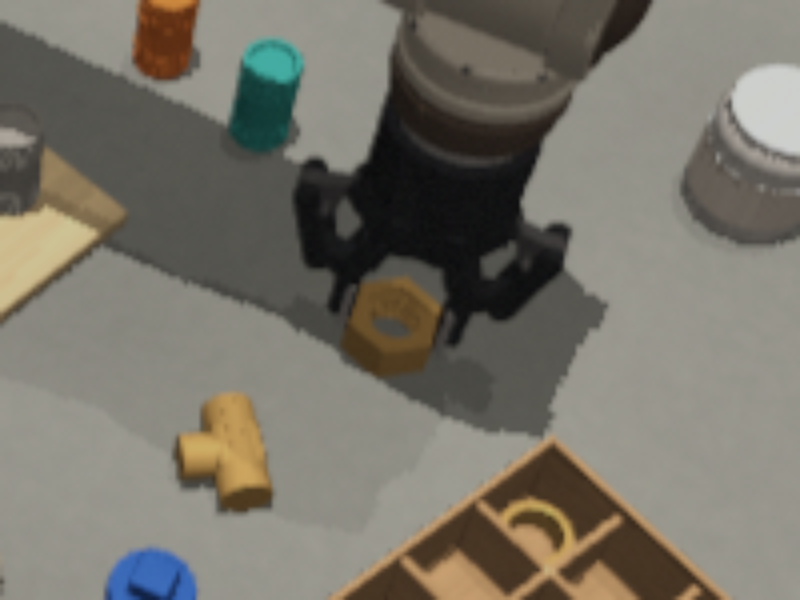

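```bash
python3 -m inch '[[[0,0,-20,0,30],[0,0,-30,0,30],[0,0,-30,0,30],[0,0,-20,0,30],[-45,24.3,0,0,30],[-45,24.3,0,0,30],[-45,24.3,0,0,30],[-45,24.3,0,0,30],[-45,24.3,0,0,30],[-45,24.3,0,0,30],[-45,24.3,0,0,30],[0,0,0,0.154,30],[0,0,0,0.154,30],[0,0,0,0.153,30],[0,0,0,0,30],[0,0,0,0,30]]]'; python3 - <<'E'
from h import *
go(.4775,-.047,.15,6.6)
p=imaging.read_camera('scene'); save(cv2.resize(p['img'][130:310,170:410],(800,600)),'g6.png')
E
```

```text
t: 12.58
position: [0.4779, -0.0469, 0.1271]
ee_rot: [3.136, 0.186, 0.001]
force: [-0.3, 0.4, -1.4]
width: 0.52
t 12.57 pos [ 0.4779 -0.0469  0.1271] yaw 6.78 tilt 0.03 w 44.4 F [-0.3  0.4 -1.4]
shift now (tool mm) [ -0.4   0.  -22.9]
turn 0.003
shift after turn [ -0.4   0.  -22.9]
```

View pics/g6.png

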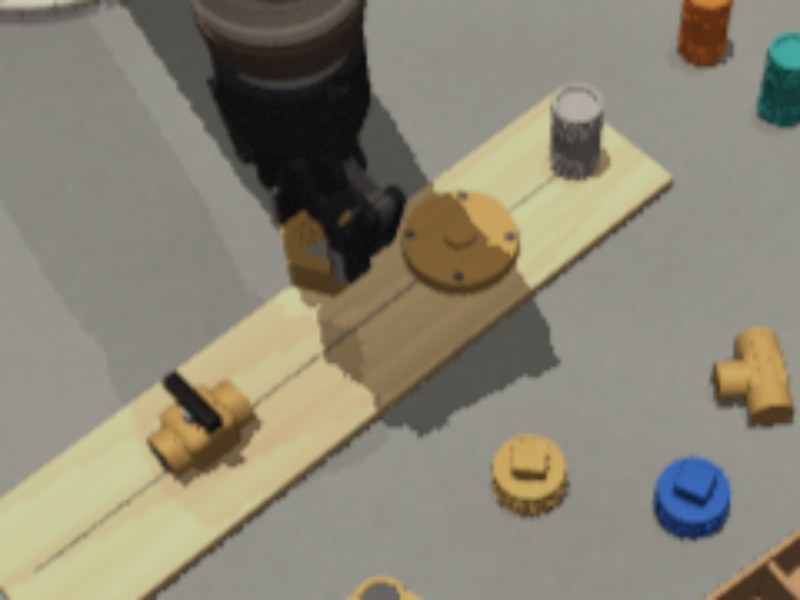

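```bash
python3 -m inch '[[[0,0,30,0,30],[0,0,30,0,30],[0,0,18,0,30],[0,0,8,0,30],[0,0,1.5,0,30],[0,0,0,0,30],[0,0,0,0,30],[0,0,0,0,50],[0,0,0,0,70],[0,0,0,0,85],[0,0,0,0,85],[0,0,0,0,85],[0,0,-30,0,85],[0,0,-40,0,85],[0,0,-30,0,85],[0,0,0,0,85],[0,0,0,0,85]]]'; python3 - <<'E'
from h import *
go(.6246,-.0095,.15,6.6)
p=imaging.read_camera('scene'); save(cv2.resize(p['img'][130:310,170:410],(800,600)),'g7.png')
W=cloud(p); m=(np.hypot(W[...,0]-.4775,W[...,1]+.0475)<.045)&(np.abs(W[...,2]-.036)<.004);q=W[m]
print(len(q),cv2.minEnclosingCircle((q[:,:2]*1000).astype(np.float32)))
E
```

```text
t: 14.75
position: [0.4776, -0.0469, 0.1382]
ee_rot: [-3.136, -0.181, 0.001]
force: [0.4, -0.1, -0.8]
width: 1.0
t 14.75 pos [ 0.4776 -0.0469  0.1382] yaw 6.59 tilt 0.05 w 85.4 F [ 0.4 -0.1 -0.8]
shift now (tool mm) [150.3 -20.3 -11.9]
turn -0.0
shift after turn [150.3 -20.3 -11.8]
279 ((477.518310546875, -47.33094787597656), 25.71394157409668)
```

View pics/g7.png

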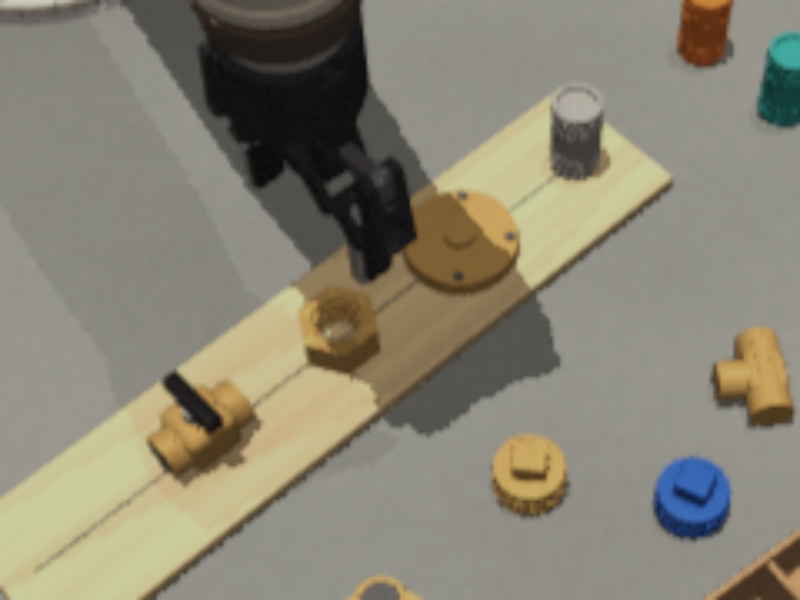

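```bash
python3 -m inch '[[[50.1,-6.8,0,0,85],[50.1,-6.8,0,0,85],[50.1,-6.8,0,0,85],[0,0,0,0,85],[0,0,0,0,85]]]'; python3 - <<'E'
from h import *
go(.6246,-.0098,.023,6.6)
E
```

```text
t: 15.42
position: [0.624, -0.0095, 0.1375]
ee_rot: [-3.136, -0.181, 0.004]
force: [-0.1, -1.4, -0.2]
width: 0.996
t 15.43 pos [ 0.624  -0.0095  0.1375] yaw 6.6 tilt 0.15 w 85.0 F [-0.1 -1.4 -0.2]
shift now (tool mm) [  0.9   0.4 114.5]
turn -0.0
shift after turn [  0.6   0.4 114.5]
```

```bash
python3 -m inch '[[[0.7,0.4,35,0,85],[0,0,35,0,85],[0,0,30,0,85],[0,0,14,0,85],[0,0,0,0,85],[0,0,0,0,60],[0,0,0,0,30],[0,0,0,0,30],[0,0,0,0,30],[0,0,0,0,30],[0,0,0,0,30],[0,0,0,0,30]]]'; python3 - <<'E'
from h import *
go(.5016,-.2561,.12,6.6)
p=imaging.read_camera('scene'); save(cv2.resize(p['img'][190:340,230:430],(800,600)),'g8.png')
E
```

```text
t: 16.92
position: [0.6263, -0.0097, 0.0266]
ee_rot: [3.136, 0.181, 0.003]
force: [-0.5, -0.2, 5.2]
width: 0.491
t 16.93 pos [ 0.6263 -0.0097  0.0266] yaw 6.59 tilt 0.12 w 41.9 F [-0.5 -0.2  5.2]
shift now (tool mm) [-151.9  230.4  -93.6]
turn -0.0
shift after turn [-152.2  230.4  -93.4]
```

View pics/g8.png

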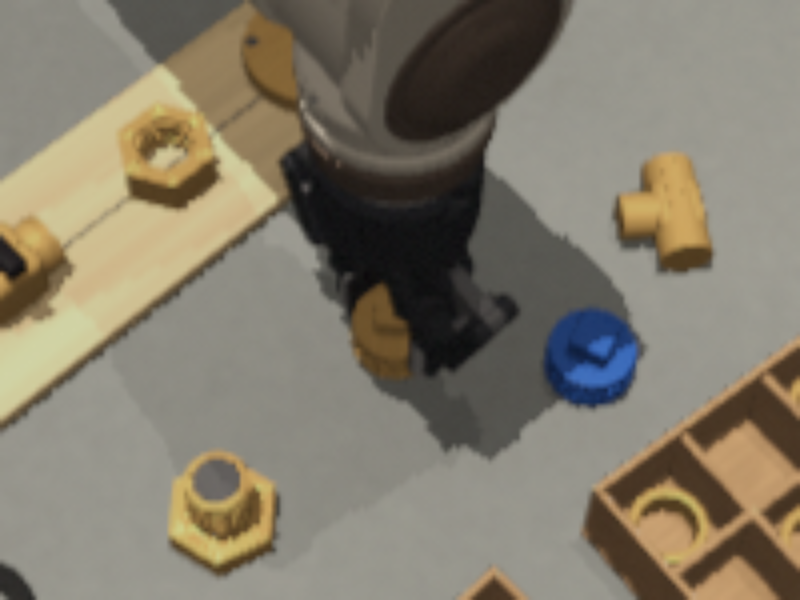

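```bash
python3 -m inch '[[[0,0,-20,0,30],[0,0,-30,0,30],[0,0,-30,0,30],[0,0,-20,0,30],[-25.3,38.4,0,0,30],[-25.3,38.4,0,0,30],[-25.3,38.4,0,0,30],[-25.3,38.4,0,0,30],[-25.3,38.4,0,0,30],[-25.3,38.4,0,0,30],[0,0,0,0,30],[0,0,0,0,30]]]'; python3 - <<'E'
from h import *
go(.5016,-.2561,.12,6.6)
p=imaging.read_camera('scene'); save(cv2.resize(p['img'][190:340,100:300],(800,600)),'g9.png')
E
```

```text
t: 18.48
position: [0.5014, -0.2561, 0.1259]
ee_rot: [3.136, 0.18, 0.001]
force: [-0.4, 0.5, -1.9]
width: 0.489
t 18.48 pos [ 0.5014 -0.2561  0.1259] yaw 6.56 tilt 0.05 w 41.8 F [-0.4  0.5 -1.9]
shift now (tool mm) [0.2 0.1 5.9]
turn -0.001
shift after turn [0.2 0.1 5.9]
```

View pics/g9.png

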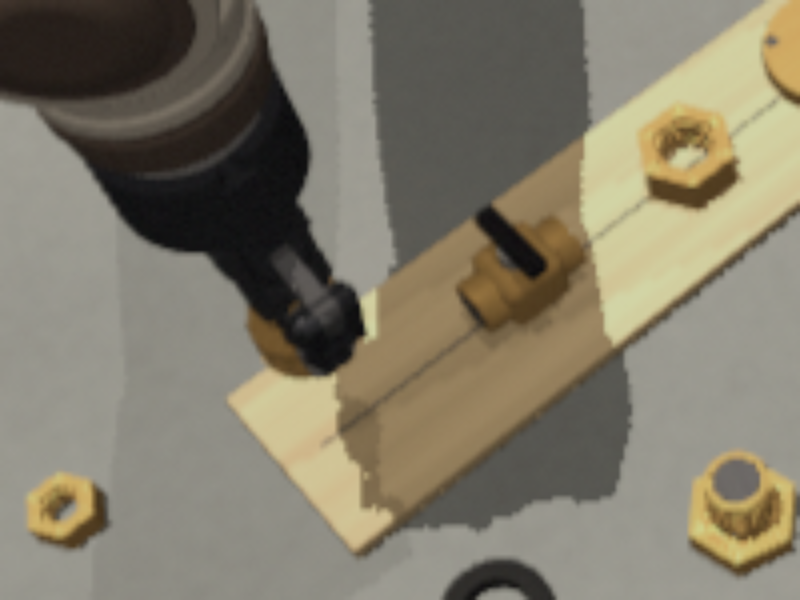

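```bash
python3 -m inch '[[[0,0,30,0,30],[0,0,30,0,30],[0,0,18,0,30],[0,0,8,0,30],[0,0,1.5,0,30],[0,0,0,0,30],[0,0,0,0,30],[0,0,0,0,50],[0,0,0,0,70],[0,0,0,0,85],[0,0,0,0,85],[0,0,0,0,85],[0,0,-30,0,85],[0,0,-40,0,85],[0,0,-30,0,85],[0,0,0,0,85],[0,0,0,0,85]]]'; python3 - <<'E'
from h import *
go(.626,-.252,.12,6.6)
p=imaging.read_camera('scene'); save(cv2.resize(p['img'][190:370,100:340],(800,600)),'g10.png')
W=cloud(p); m=(np.hypot(W[...,0]-.5016,W[...,1]+.2561)<.045)&(np.abs(W[...,2]-.050)<.004);q=W[m]
print(len(q),cv2.minEnclosingCircle((q[:,:2]*1000).astype(np.float32)))
E
```

```text
t: 20.65
position: [0.5009, -0.2559, 0.1367]
ee_rot: [-3.136, -0.181, 0.001]
force: [-0.1, -0.7, -1.6]
width: 0.995
t 20.65 pos [ 0.5009 -0.2559  0.1367] yaw 6.59 tilt 0.05 w 85.0 F [-0.1 -0.7 -1.6]
shift now (tool mm) [124.7  10.4  16.6]
turn -0.0
shift after turn [124.7  10.5  16.7]
75 ((501.67333984375, -257.046875), 12.545658111572266)
```

View pics/g10.png

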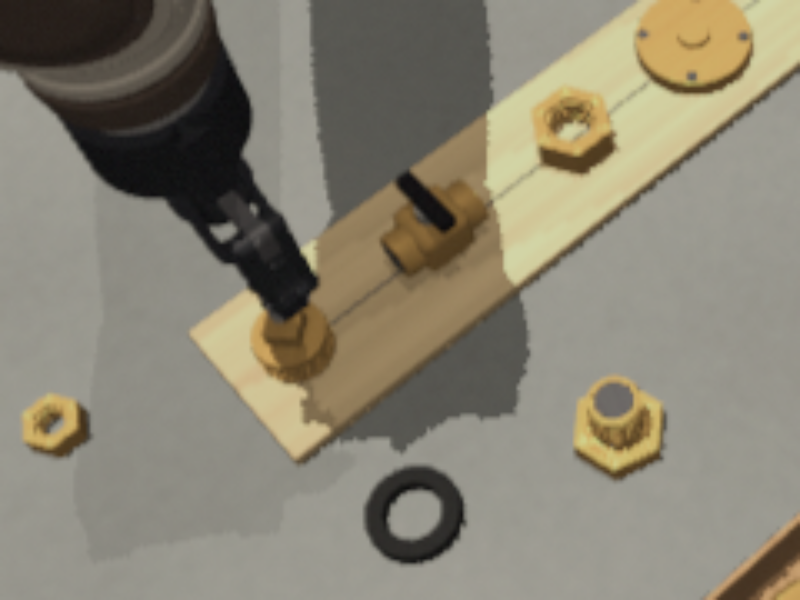

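```bash
python3 -m inch '[[[41.6,3.6,0,0,85],[41.6,3.6,0,0,85],[41.6,3.6,0,0,85],[0,0,30,0,85],[0,0,30,0,85],[0,0,25,0,80],[0,0,15,0,72],[0,0,10,0,66],[0,0,0,0,66],[0,0,0,0,66]]]'; python3 - <<'E'
from h import *
go(.6258,-.2522,.02,6.6)
p=imaging.read_camera('scene'); save(cv2.resize(p['img'][280:400,150:310],(800,600)),'g11.png')
print(arm.tcp_to_tips)
E
```

```text
t: 21.95
position: [0.6269, -0.2527, 0.0286]
ee_rot: [3.136, 0.18, 0.002]
force: [0.3, 0.4, 0.6]
width: 0.768
t 21.95 pos [ 0.6269 -0.2527  0.0286] yaw 6.59 tilt 0.08 w 65.6 F [0.3 0.4 0.6]
shift now (tool mm) [-1.  -0.6  8.5]
turn -0.0
shift after turn [-1.  -0.6  8.6]
0.017
```

View pics/g11.png

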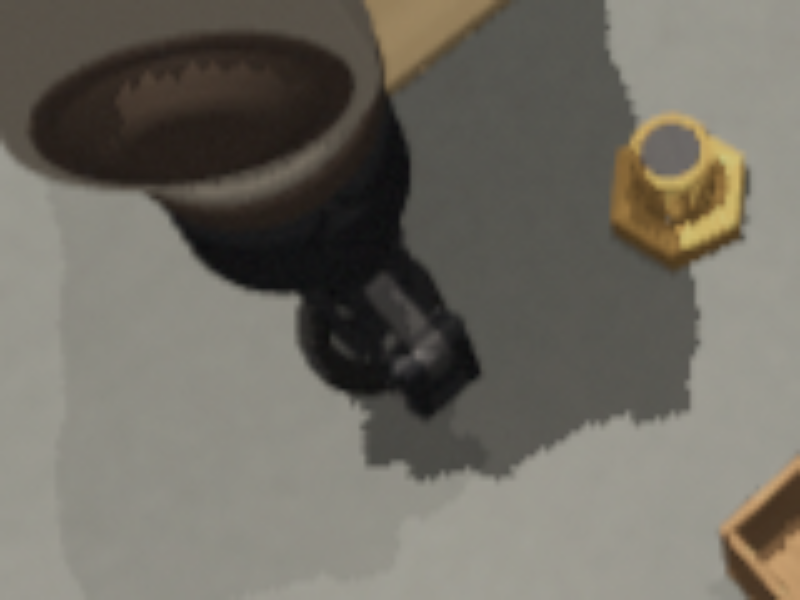

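```bash
python3 -m inch '[[[-1,-0.3,6,0,66],[0,0,4,0,66],[0,0,0,0,66]]]';python3 -m inch '[[[0,0,1.5,0,64],[0,0,0,0,64]]]'; python3 -m inch '[[[0,0,1.5,0,64],[0,0,0,0,64]]]'; python3 -m inch '[[[0,0,1.5,0,64],[0,0,0,0,64]]]'
```

```text
t: 22.38
position: [0.625, -0.2521, 0.0169]
ee_rot: [-3.136, -0.18, 0.001]
force: [-0.2, 1.1, -0.4]
width: 0.77
t: 22.62
position: [0.6254, -0.2523, 0.016]
ee_rot: [-3.136, -0.181, -0.0]
force: [0.2, -0.8, -0.1]
width: 0.748
t: 22.88
position: [0.6253, -0.2523, 0.0144]
ee_rot: [-3.136, -0.181, 0.0]
force: [0.1, -0.5, 0.3]
width: 0.748
t: 23.12
position: [0.6253, -0.2522, 0.0128]
ee_rot: [-3.136, -0.181, 0.0]
force: [-1.1, 0.1, -1.0]
width: 0.754
```

```bash
python3 -m inch '[[[0,0,-1,0,60],[0,0,0,0,40],[0,0,0,0,40],[0,0,0,0,40],[0,0,0,0,40],[0,0,0,0,40],[0,0,0,0,40]]]'; python3 - <<'E'
from h import *
go(.6258,-.2522,.1,6.6)
E
```

```text
t: 24.0
position: [0.6257, -0.2524, 0.015]
ee_rot: [3.136, 0.181, 0.002]
force: [-1.6, 0.5, 6.3]
width: 0.606
t 24.0 pos [ 0.6257 -0.2524  0.015 ] yaw 6.59 tilt 0.07 w 51.7 F [-1.6  0.5  6.3]
shift now (tool mm) [  0.2  -0.1 -85. ]
turn -0.0
shift after turn [  0.1  -0.2 -85. ]
```

```bash
python3 -m inch '[[[0,0,-20,0,40],[0,0,-30,0,40],[0,0,-35,0,40],[0,0,-20,0,40],[0,0,0,0,40]]]'; python3 - <<'E'
from h import *
go(.4656,.0554,.12,6.6)
p=imaging.read_camera('scene'); save(cv2.resize(p['img'][220:370,140:340],(800,600)),'g12.png')
E
```

```text
t: 24.62
position: [0.6264, -0.2527, 0.122]
ee_rot: [3.135, 0.18, 0.006]
force: [1.2, 0.5, 0.3]
width: 0.606
t 24.62 pos [ 0.6264 -0.2527  0.122 ] yaw 6.59 tilt 0.24 w 51.8 F [1.2 0.5 0.3]
shift now (tool mm) [-124.3 -324.5    0.9]
turn -0.0
shift after turn [-124.3 -324.5    2. ]
```

View pics/g12.png

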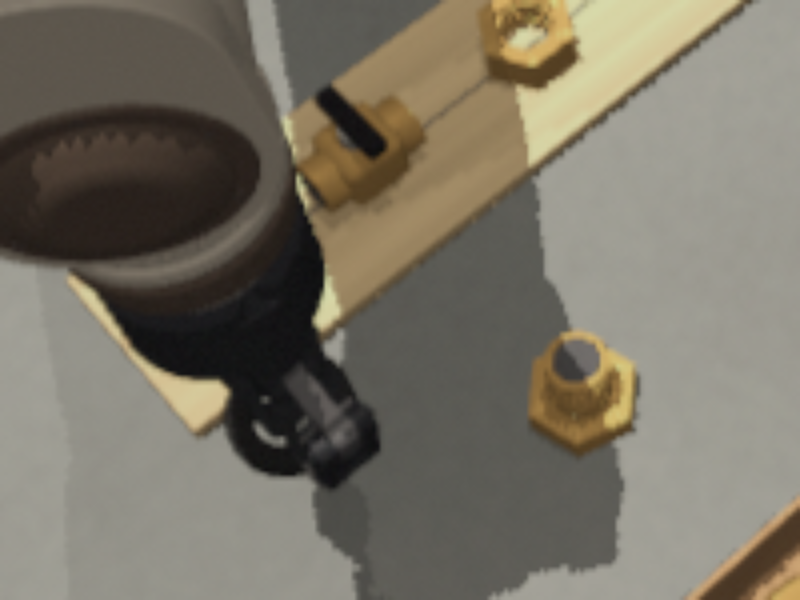

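```bash
python3 -m inch '[[[-17.8,-46.4,0,0,40],[-17.8,-46.4,0,0,40],[-17.8,-46.4,0,0,40],[-17.8,-46.4,0,0,40],[-17.7,-46.3,0,0,40],[-17.7,-46.3,0,0,40],[-17.7,-46.3,0,0,40],[0,0,0,0,40],[0,0,0,0,40]]]'; python3 - <<'E'
from h import *
go(.4656,.0554,.06,6.6)
p=imaging.read_camera('scene'); save(cv2.resize(p['img'][130:250,230:390],(800,600)),'g13.png')
go(.4656,.0554,.06,6.6)
E
```

```text
t: 25.8
position: [0.4645, 0.0557, 0.1184]
ee_rot: [3.136, 0.182, -0.001]
force: [0.4, 0.1, 0.6]
width: 0.605
t 25.8 pos [0.4645 0.0557 0.1184] yaw 6.63 tilt 0.04 w 51.6 F [0.4 0.1 0.6]
shift now (tool mm) [ 1.1  0.4 58.4]
turn 0.0
shift after turn [ 1.   0.4 58.4]
t 25.85 pos [0.4648 0.0553 0.1184] yaw 6.57 tilt 0.04 w 51.8 F [-0.4 -0.5 -0.4]
shift now (tool mm) [ 0.9 -0.1 58.4]
turn -0.001
shift after turn [ 0.9 -0.  58.4]
```

View pics/g13.png

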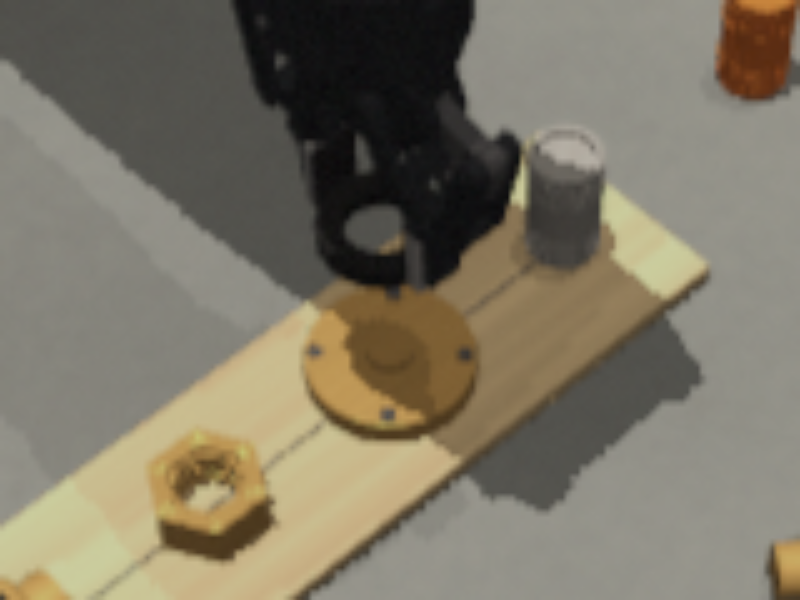

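```bash
python3 -m inch '[[[0.9,0,25,0,40],[0,0,25,0,40],[0,0,15,0,40],[0,0,7,0,40],[0,0,3,0,40],[0,0,0,0,40],[0,0,0,0,40]]]'; python3 - <<'E'
from h import *
go(.4656,.0554,.041,6.6)
p=imaging.read_camera('scene'); save(cv2.resize(p['img'][130:250,230:390],(800,600)),'g14.png')
E
```

```text
t: 26.72
position: [0.4659, 0.056, 0.0446]
ee_rot: [-3.136, -0.181, -0.002]
force: [0.0, -0.4, 0.2]
width: 0.601
t 26.73 pos [0.4659 0.056  0.0446] yaw 6.59 tilt 0.06 w 51.3 F [ 0.  -0.4  0.2]
shift now (tool mm) [-0.4  0.5  3.6]
turn -0.0
shift after turn [-0.4  0.5  3.6]
```

View pics/g14.png

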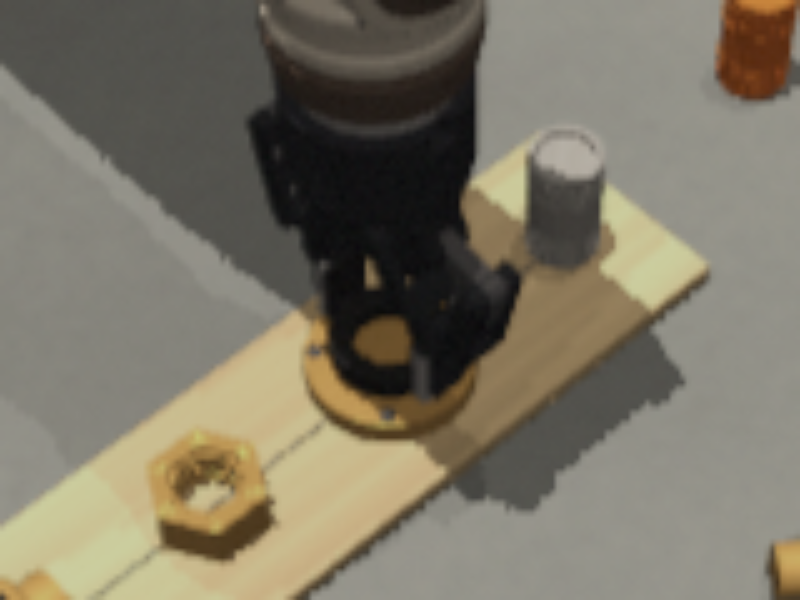

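Lined up over the flange with no contact yet. I'll lower the last few mm, open, and retreat.

```bash
python3 -m inch '[[[-0.3,0.3,2,0,40],[0,0,1,0,40],[0,0,0,0,40]]]'; python3 -m inch '[[[0,0,0,0,60],[0,0,0,0,70],[0,0,0,0,85],[0,0,0,0,85],[0,0,-15,0,85],[0,0,-30,0,85],[0,0,-40,0,85],[0,0,-20,0,85],[0,0,0,0,85],[0,0,0,0,85]]]'; python3 - <<'E'
from h import *
go(.653,-.1335,.15,6.6)
p=imaging.read_camera('scene'); save(cv2.resize(p['img'][130:250,230:390],(800,600)),'g15.png')
W=cloud(p)
for h,r in((.038,.04),(.031,.014)):
    m=(np.hypot(W[...,0]-.4656,W[...,1]-.0552)<r)&(np.abs(W[...,2]-h)<.003);q=W[m]
    print(len(q),cv2.minEnclosingCircle((q[:,:2]*1000).astype(np.float32)),np.median(q[:,2]))
    print(np.round(np.linalg.lstsq(np.c_[q[:,:2]-q[:,:2].mean(0),np.ones(len(q))],q[:,2],rcond=None)[0],3))
E
```

```text
t: 27.15
position: [0.4652, 0.0556, 0.041]
ee_rot: [-3.136, -0.181, 0.0]
force: [-0.9, -0.9, 1.6]
width: 0.604
t: 28.4
position: [0.465, 0.0556, 0.1454]
ee_rot: [3.136, 0.181, -0.001]
force: [0.1, -0.4, -0.6]
width: 0.999
t 28.4 pos [0.465  0.0556 0.1454] yaw 6.59 tilt 0.04 w 85.3 F [ 0.1 -0.4 -0.6]
shift now (tool mm) [165.  209.4  -4.7]
turn -0.0
shift after turn [165.  209.4  -4.6]
268 ((464.3515319824219, 55.50065612792969), 28.515697479248047) 0.03878130960028243
[ 0.003 -0.001  0.039]
59 ((464.3401184082031, 55.51233673095703), 12.43557357788086) 0.031816963175027156
[0.059 0.05  0.032]
```

View pics/g15.png

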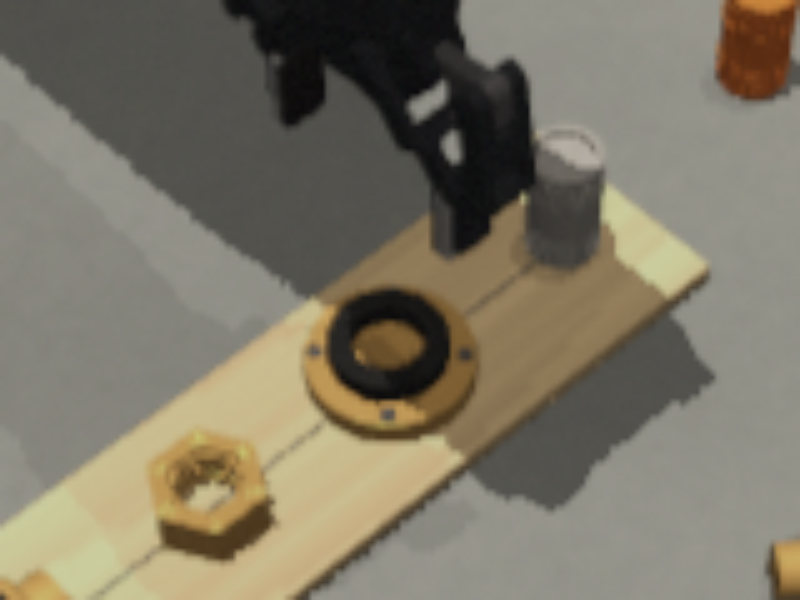

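```bash
python3 -m inch '[[[33,41.9,0,0,85],[33,41.9,0,0,85],[33,41.9,0,0,85],[33,41.9,0,0,85],[33,41.9,0,0,85],[0,0,0,0,85],[0,0,0,0,85]]]'; python3 - <<'E'
from h import *
go(.653,-.1337,.035,6.6)
E
```

```text
t: 29.32
position: [0.6526, -0.1334, 0.1446]
ee_rot: [-3.136, -0.18, 0.004]
force: [-0.7, -0.5, 0.9]
width: 0.997
t 29.32 pos [ 0.6526 -0.1334  0.1446] yaw 6.57 tilt 0.14 w 85.2 F [-0.7 -0.5  0.9]
shift now (tool mm) [  0.7   0.5 109.6]
turn -0.0
shift after turn [  0.4   0.4 109.6]
```

```bash
python3 -m inch '[[[0.5,0.4,35,0,85],[0,0,35,0,85],[0,0,28,0,85],[0,0,11,0,80],[0,0,0,0,70],[0,0,0,0,50],[0,0,0,0,20],[0,0,0,0,20],[0,0,0,0,20],[0,0,0,0,20],[0,0,0,0,20],[0,0,0,0,20]]]'; python3 - <<'E'
from h import *
go(.465,.0553,.12,6.6)
p=imaging.read_camera('scene'); save(cv2.resize(p['img'][240:360,210:370],(800,600)),'g16.png')
E
```

```text
t: 30.82
position: [0.6544, -0.1341, 0.0385]
ee_rot: [3.136, 0.18, 0.003]
force: [-0.8, 0.7, 5.9]
width: 0.332
t 30.82 pos [ 0.6544 -0.1341  0.0385] yaw 6.59 tilt 0.12 w 28.3 F [-0.8  0.7  5.9]
shift now (tool mm) [-166.3 -209.8  -82. ]
turn -0.0
shift after turn [-166.4 -209.9  -81.5]
```

View pics/g16.png

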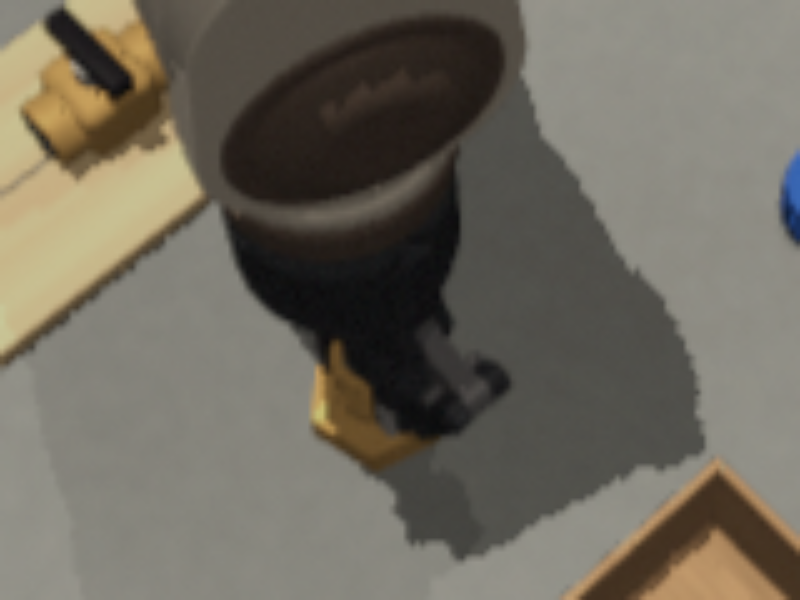

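```bash
python3 -m inch '[[[0,0,-20,0,20],[0,0,-35,0,20],[0,0,-35,0,20],[0,0,-20,0,20],[-27.7,-35,0,0,20],[-27.7,-35,0,0,20],[-27.7,-35,0,0,20],[-27.7,-35,0,0,20],[-27.7,-35,0,0,20],[-27.6,-35,0,0,20],[0,0,0,0,20],[0,0,0,0,20]]]'; python3 - <<'E'
from h import *
go(.465,.0554,.0765,6.6)
p=imaging.read_camera('scene'); save(cv2.resize(p['img'][110:250,230:417],(800,600)),'g17.png')
go(.465,.0554,.0765,6.6)
E
```

```text
t: 32.38
position: [0.4651, 0.0556, 0.148]
ee_rot: [3.136, 0.181, 0.002]
force: [0.4, -0.5, -1.5]
width: 0.332
t 32.38 pos [0.4651 0.0556 0.148 ] yaw 6.62 tilt 0.09 w 28.3 F [ 0.4 -0.5 -1.5]
shift now (tool mm) [-0.2  0.2 71.5]
turn 0.0
shift after turn [-0.1  0.2 71.5]
t 32.42 pos [0.4652 0.0553 0.1477] yaw 6.58 tilt 0.05 w 28.6 F [-0.2  0.1 -2.1]
shift now (tool mm) [-0.3 -0.1 71.2]
turn -0.0
shift after turn [-0.2 -0.1 71.2]
```

View pics/g17.png

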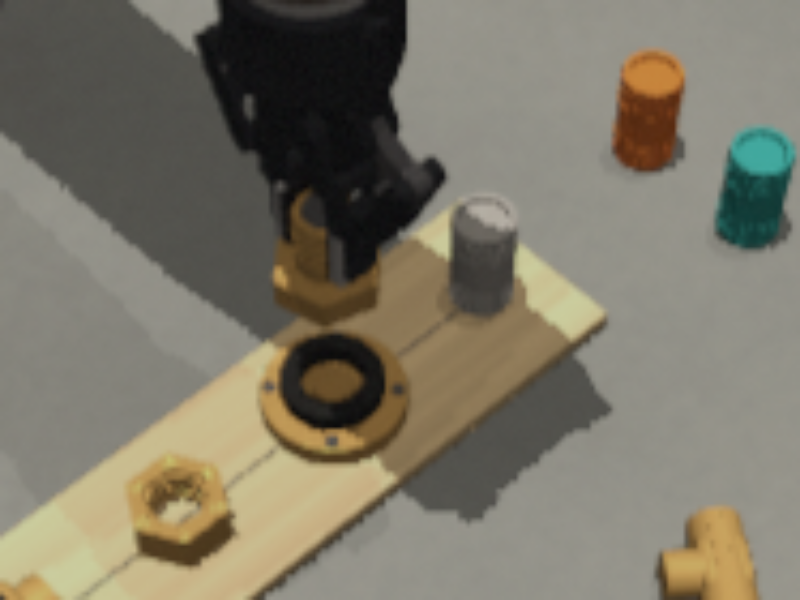

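```bash
python3 -m inch '[[[-0.2,0,25,0,20],[0,0,25,0,20],[0,0,12,0,20],[0,0,6,0,20],[0,0,1.5,0,20],[0,0,0,0,20],[0,0,0,0,20]]]'; python3 -m inch '[[[0,0,1.5,0,20],[0,0,0,0,20]]]'
```

```text
t: 33.3
position: [0.4648, 0.0557, 0.0781]
ee_rot: [-3.136, -0.181, -0.001]
force: [0.7, -0.7, -1.6]
width: 0.331
t: 33.55
position: [0.4647, 0.0557, 0.0764]
ee_rot: [-3.136, -0.181, -0.001]
force: [0.1, -0.0, 1.7]
width: 0.331
```

Contact felt (vertical force went from −1.6 to +1.7 N). Release and retreat.

```bash
python3 -m inch '[[[0,0,0,0,40],[0,0,0,0,60],[0,0,0,0,85],[0,0,0,0,85],[0,0,0,0,85],[0,0,-20,0,85],[0,0,-40,0,85],[0,0,-50,0,85],[-40,0,0,0,85],[-50,0,0,0,85],[-50,0,0,0,85],[0,0,0,0,85],[0,0,0,0,85],[0,0,0,0,85],[0,0,0,0,85]]]'; python3 - <<'E'
from h import *
for n in('scene','top'):
    p=imaging.read_camera(n); save(p['img'],'end_'+n+'.png'); W=cloud(p)
    for k,x,y,h in(('adapter top',.465,.0554,.088),('adapter hex',.465,.0554,.054),('seal',.465,.0554,.038),('flange',.465,.0554,.026),('nut',.4775,-.0475,.036),('nipple',.4534,.161,.072),('plug',.5016,-.256,.05),('valve',.49,-.152,.065)):
        m=(np.hypot(W[...,0]-x,W[...,1]-y)<.045)&(np.abs(W[...,2]-h)<.004);q=W[m]
        if len(q)<5: print(k,len(q));continue
        (a,b),r=cv2.minEnclosingCircle((q[:,:2]*1000).astype(np.float32)); print(n,k,len(q),round(a,1),round(b,1),'r',round(r,1),'z',round(float(np.median(q[:,2])),4))
    for k in('small_nut','tee'): print([(np.round(r['centre'],3),round(r['conf'],2)) for r in spot_point(p,k)])
s=arm.sense(); print(s['t'],s['position'],s['force'])
E
```

```text
t: 35.42
position: [0.3258, 0.0396, 0.1857]
ee_rot: [3.136, 0.181, -0.002]
force: [0.0, 0.8, -0.8]
width: 0.999
scene adapter top 154 463.5 54.8 r 16.4 z 0.0891
scene adapter hex 211 464.2 54.5 r 27.7 z 0.0549
scene seal 86 465.5 54.4 r 26.9 z 0.0384
scene flange 320 466.0 54.6 r 38.6 z 0.027
scene nut 280 477.2 -46.5 r 27.0 z 0.0366
scene nipple 162 452.5 159.2 r 17.6 z 0.0715
scene plug 112 500.8 -256.2 r 13.3 z 0.0508
scene valve 129 489.3 -155.1 r 23.2 z 0.0658
[(array([ 0.461, -0.385, -0.001]), 0.65)]
[(array([0.658, 0.152, 0.002]), 0.62)]
top adapter top 117 464.2 57.6 r 15.5 z 0.0883
top adapter hex 163 464.8 58.3 r 27.0 z 0.0542
top seal 32 466.7 58.5 r 28.2 z 0.0373
top flange 287 465.1 57.5 r 37.5 z 0.0256
top nut 175 477.8 -44.1 r 25.4 z 0.0358
top nipple 106 452.2 161.4 r 16.9 z 0.071
top plug 60 500.8 -254.0 r 12.2 z 0.0499
top valve 74 489.2 -151.9 r 22.2 z 0.0646
[(array([ 0.488, -0.15 ,  0.011]), 0.54), (array([ 0.459, -0.388, -0.002]), 0.45)]
[]
35.725 [0.32547746 0.0395361  0.18587564] [ 0.64035513  0.84177712 -0.27250262]
```

View pics/end_scene.png

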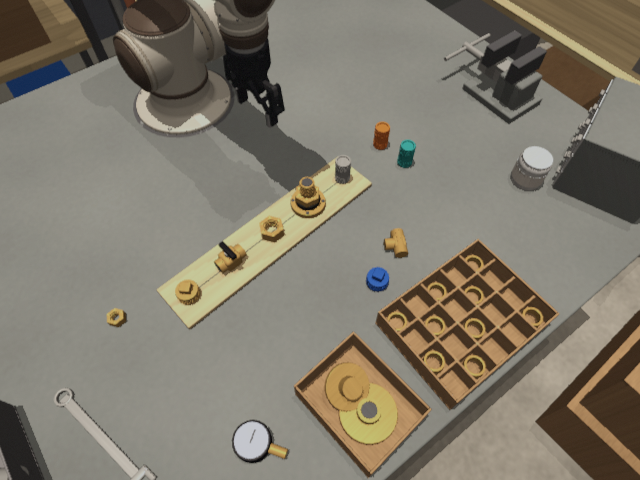

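View pics/end_top.png

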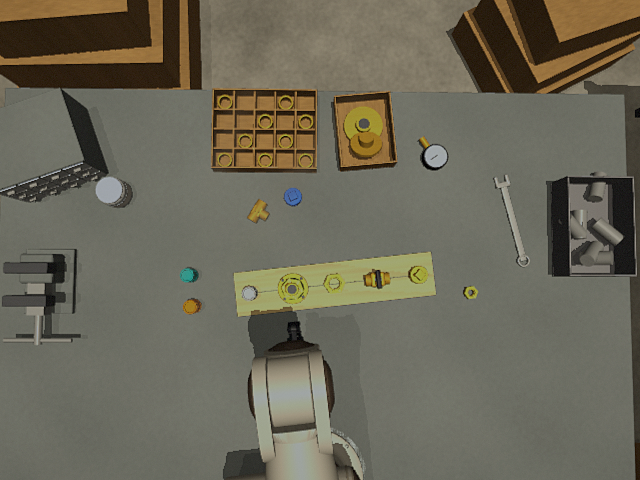

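Both views show the row complete: nipple (342,168), flange stack (308,196), nut (271,228), valve (230,257) and plug (187,291) in the scene picture. Small nut and tee are where they were, and every offset is well inside tolerance.

```bash
python3 -c "
from plant import arm
print(arm.job_done())"
```

```text
the job is handed in; nothing more can be done
None
```

The row is set out and I handed the job in at about 36 s of the 109 s allowed. No verdict came back, so the checks below are my own measurements.

I placed the steel nipple, large nut and brass plug in turn, then the seal on the flange and the adapter on the seal. Each part went down on the first try. The arm is open and clear of everything.

**Last checks, from both cameras:**

| Part | Offset from its place | Allowed |
|---|---|---|
| Seal from flange centre | 1–2 mm | 8 mm |
| Adapter from flange centre | 1–2.5 mm | 10 mm |
| Nut from the flange–valve midpoint | about 4 mm | 15 mm |
| Nipple from board centre | about 209 mm | 195–225 mm |
| Plug from board centre | about 209 mm | 195–225 mm |

- **Heights:** all top faces were within about 1.5 mm of their expected height. After it was placed the seal measured flat, and in the pictures everything stands upright or lies flat.
- **Small nut and tee:** they look unmoved. The network found the small nut within about 4 mm of its start in both views. It found the tee in the scene view only, about 2 mm from its start, and missed it in the top view, though it is visible there where it was.
- **Disagreement:** the two cameras differ by about 2–3 mm in y throughout. This shifts all parts together and stays well within the limits.

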